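# Index the turntable to the round-headed post and clamp it

### The job

Push the turntable round by its arm until the arm points straight at the round-headed post (not the square one), and only then push the clamp lever away from the turntable as far as it goes. Push gently, pinch and lift nothing, do not touch the part standing on the turntable, and leave the other things on the bench where they are.

Things in the scene. Friction and masses are not known exactly. Their poses are not given: they have to be found in the camera images.
- unit: Fixed rotary unit: aluminium foot plate 130 x 300 x 12 mm carrying the turntable (on a black housing of 52 mm radius) and, to its right (-y), the clamp lever on a black pedestal of 20 mm radius, 58 mm high. Origin on the bench (z = 0) below the turntable's axis; x points away from the robot to within 15 degrees, y left, z up.
- turntable: Steel disc 150 mm across, 85 to 105 mm above the bench, with one straight arm. Origin on its vertical axis, 85 mm up; x axis along the arm. Turns freely either way and stays where left (0.15 N m friction). At the start the arm points at the robot within 40 degrees of the unit's -x; hard stops 2.9 rad either side of -x, so it cannot pass through the unit's +x direction.
- pointer_tip (a point): Middle of the outer end of the turntable's arm, at its top face: 145 mm from the axis, 105 mm above the bench. The arm is a flat steel bar 14 mm wide and 18 mm high (87 to 105 mm above the bench), 70 mm of it standing out beyond the disc's rim.
- clamp_lever: Steel lever with a black ball end. Origin on its vertical axis, at x -10, y -210 mm in the unit's frame, 58 mm up; x axis along the lever. Bar 12 mm wide, 62 to 76 mm up, hub 18 mm radius. Open it points along the unit's -x (start up to 0.25 rad past). Clamp: ball end to the right, anticlockwise from above, to the rigid stop at 1.4 rad from -x. Stays where left (0.10 N m).
- lever_ball (a point): Centre of the 24 mm black ball at the end of the clamp lever, 90 mm from its axis, 69 mm above the bench.
- round_post: The post to be pointed at: fixed steel post, thin round 16 mm stem with a 30 mm ball on top, total 135 mm high, on a round 44 mm foot. It stands beyond the turntable, on the left or on the right, 165 to 250 mm from the turntable's axis. Origin at the centre of its foot, on the bench.
- square_post: The other fixed steel post, a 24 mm square bar without a ball, 133 mm high, on a square 44 mm foot, on the other side. Not the target. Origin at the centre of its foot, on the bench.
- workpiece: Loose stepped steel part, 0.2 kg, standing upright near the middle of the turntable and riding round with it: 40 mm in diameter for the lowest 18 mm, then 24 mm, 40 mm high in all. Not to be touched. Origin at the centre of its underside.
- ring_gauge: Loose dark steel ring lying on the bench to the left of the turntable, 64 mm outside, 22 mm high. Bystander. Origin at the centre of its underside.
- weight: Loose steel knobbed weight, 44 mm in diameter, 56 mm high, standing beyond the turntable between the posts. Bystander. Origin at the centre of its underside.
- oil_jar: Loose small white jar with a dark cap, 52 mm in diameter, 65 mm high, standing to the right beyond the clamp lever. Bystander. Origin at the centre of its underside.
- driver: Loose screwdriver with a black handle, 190 mm long, lying to the left on the robot's side. Bystander. Origin below its middle.
There are look-alikes about, which are no part of the job. Leave any brown or pink look-alike of the round_post alone.

How it is judged (in metres and radians):
On the way, in this order (a step that is already met when the one before it is completed fails the run):
1. the arm points at the round-headed post and stands still, the clamp lever still open (within 0.5 rad of the unit's -x direction) (x of round_post in the frame of turntable above 0.1 m and y of round_post in the frame of turntable between -0.015 and 0.015 m and angular speed of turntable below 0.05 rad/s and angle between the x axis of clamp_lever and the x axis of unit, either way round below 0.5 rad), for 0.2 s.
2. the clamp lever is pushed to its stop (more than 1.25 of its 1.4 rad) with the arm still pointing at the post (x of round_post in the frame of turntable above 0.1 m and y of round_post in the frame of turntable between -0.015 and 0.015 m and angular speed of turntable below 0.05 rad/s and angle between the x axis of clamp_lever and the x axis of unit, either way round above 1.25 rad), for 0.2 s.
At the end, for the whole second after the job is handed in: Arm's line within 15 mm of the round post's axis, on its side, turntable at rest; lever at rest past 1.25 of 1.4 rad; part upright on the turntable within 25 mm of its centre; ring, weight, jar and screwdriver within 20 mm of their starts (all of step 2 and angular speed of clamp_lever below 0.05 rad/s and z of workpiece in the frame of turntable between 0.015 and 0.025 m and horizontal distance between workpiece and turntable below 0.025 m and angle between workpiece's own z axis and vertical below 0.1 rad and distance of each of ring_gauge, weight, oil_jar, driver from where it was at the start of the episode below 0.02 m); the robot touches nothing.
It fails at once if the fingers touch the part on the turntable (contact force between the fingers and workpiece above 0.5 N).
It fails at once if the part is lifted off the turntable or falls off it (z of workpiece in the frame of turntable above 0.032 m or z of workpiece in the frame of turntable below 0.01 m).
It fails at once if the turntable is pinched or pushed harder than 30 N (contact force between the fingers and turntable above 30 N).
It fails at once if the clamp lever is pinched or pushed harder than 40 N (contact force between the fingers and clamp_lever above 40 N).
It fails at once if a bystander is lifted, carried or knocked more than 30 mm (distance of any of ring_gauge, weight, oil_jar, driver from where it was at the start of the episode above 0.03 m).
It also fails if it takes over 56 s, if anything falls off the work surface, if the arm or the gripper's body presses on something with over 40 N, if the wrist force passes 120 N, or if a joint passes its speed limit or range.

### The arm

A 7-joint arm with a two-finger parallel gripper is mounted at the origin on the work surface. World frame = base frame: x ahead of the robot, y to its left, z up, the work surface at z = 0. Lengths are in mm, angles in rad, forces in N, time in s.
With the tool pointing down it reaches from about 400 to 875 mm from the base axis. Payload 4.4 kg.
Tool frame: the origin (TCP) lies at the very end of the fingers, on their centre line; the grasp point (between the pads) lies 19 mm behind it; z points along the fingers, y is the direction in which the jaws open and shut (so a half turn about z gives the same grasp; the last joint's range is limited). The gripper opens to 85 mm and grips with 20 to 120 N. Pads are 22 mm wide; open, the fingers measure 114 mm over their backs; the gripper's body (76 mm by 85 mm) begins 54 mm behind the grasp point. The pads swing forward as they close: fully open they stand 13 mm farther back than shut.
Start: joints at [-1.186, 0.628, 0.038, 1.517, -0.027, 0.996, -0.02], TCP at [283.175, 585.089, 231.313] pointing down, gripper open.
Joint ranges: [-3.06, 3.06], [-0.37, 2.12], [-1.25, 1.32], [0.18, 2.47], [-1.1, 4.24], [0.23, 1.98], [-2.94, 2.94]. Speed limits (rad/s): [2.57, 2.57, 3.14, 3.14, 3.14, 3.14, 3.14].

### API

Orientations are given as [roll, pitch, yaw] about the fixed x, y, z axes, in that order (R = Rz(yaw) Ry(pitch) Rx(roll)).
In Python, from cell import read_state, get_image, calibration, finish_job gives the robot as it stands. The module is installed in compiled form; this text tells all that it offers.
- The arm moves only by the tool apply_moves, never from a script. Its argument "increments" is a list of rows, each an object of numbers: "tx", "ty", "tz": the shift along the world's x, y, z in m; "rx", "ry", "rz": the turn, a rotation vector about the world's x, y, z in units of 5 degrees (1.0 is 5 degrees); "claw": the finger opening in m, from 0 to 0.0854. In form: [{"tx": .., "ty": .., "tz": .., "rx": .., "ry": .., "rz": .., "claw": ..}, ...]. A call has 1 to 12 rows; each row is the pose to reach, as a shift and turn from the pose commanded when the call began; what a row does not reach only later rows make up. A row lasts 1/10 s, in which the tool goes at most 50 mm and 8.59 degrees, less where a joint would pass 70% of its speed; a pose out of reach is approached as far as the arm can. A call with a gripper value outside its range is refused whole. The fingers move at their own pace and stop on an object; the grip force is fixed at half the most. Time passes only in rows, so rows that repeat a pose let the fingers close. It gives the time, the measured TCP pose, the force and the opening at its end, in the units of the state.
- read_state(): the state, without advancing time (a new reading comes with each control period).
- get_image(name): name is "side" or "top" or "wrist"; returns the picture (480x640x3 uint8, red, green, blue); there is no depth.
- calibration(name): a dict with "camera_matrix" (3x3 intrinsics, pixels), "origin" and "attitude" of the camera in the world. Camera axes: x right, y up, looking along -z (the intrinsics and any distortion apply to the point x, -y, -z); pixel columns grow to the right and rows downward; lengths in mm; the calibration is good to about 2 mm. A picture is of the moment at which its call begins: read the wrist's pose just before it. calibration takes no time and is no camera call; for the wrist camera it gives the pose at the moment of the call.
- finish_job(): hands the job in, once; it reports no verdict.
The state is a dict: "clock": time; "qpos": joint angles; "qd": joint speeds; "tau": joint torques, N m; "eef_pos": TCP position; "tool_rot": TCP orientation; "force": force on the tool from outside, world axes, zero at the start; "torque": the same for the moment, N m; "width": finger opening in mm.
Only numpy, scipy, OpenCV 4.12 (cv2) and the standard library are available. Lean on these libraries where they do the work, as an engineer would, in place of code of your own. Each camera call takes 0.05 s, during which the arm holds its last target. There are 200 camera calls.

## Working session

There is one attempt and no reset: what is moved stays moved. The work goes in short steps, Python scripts to look and compute and a tool call to move; the robot and the scene stay as the last step left them, time stands still between calls to the robot, and variables do not carry over. Pictures are saved under pics/ and viewed, about 8 in all and at most 12, crops included, and the job is handed in when it is done.

Besides the shell and the picture viewer there is one more tool, called after "Call:" by a JSON object that holds its "method" and its "body", one argument or row to a line. apply_moves: Moves the arm, as the interface text tells. Its arguments: {"type":"object","properties":{"increments":{"type":"array"}},"required":["increments"]}

```bash
mkdir -p pics
cat > h.py <<'E'
import numpy as np,cv2
from cell import *
def ray(c,u,v):
    K=np.array(c["camera_matrix"]);d=np.linalg.inv(K)@[u,v,1];d=np.array([d[0],-d[1],-d[2]])
    R=np.array(c["attitude"])
    if R.shape!=(3,3):
        from scipy.spatial.transform import Rotation as Ro
        R=Ro.from_euler('xyz',R).as_matrix() if R.size==3 else Ro.from_quat(R).as_matrix()
    return np.array(c["origin"],float),R@d
def onz(c,u,v,z):
    o,d=ray(c,u,v);return o+d*(z-o[2])/d[2]
def two(c1,p1,c2,p2):
    o1,d1=ray(c1,*p1);o2,d2=ray(c2,*p2)
    A=np.array([d1,-d2]).T;s=np.linalg.lstsq(A,o2-o1,rcond=None)[0]
    a=o1+d1*s[0];b=o2+d2*s[1];return (a+b)/2,np.linalg.norm(a-b)
E
python3 - <<'E'
from h import *
for n in("top","side"):
    cv2.imwrite(f"pics/{n}0.png",get_image(n)[:,:,::-1]);print(n,calibration(n))
print(read_state())
E
```

```text
top {'camera_matrix': array([[512.71635349,   0.        , 321.66653051],
       [  0.        , 512.71635349, 243.83607766],
       [  0.        ,   0.        ,   1.        ]]), 'origin': array([ 420.97241097,   44.99660179, 1117.31589741]), 'attitude': array([ 0.15486918, -0.00626062, -1.5623905 ])}
side {'camera_matrix': array([[453.17161979,   0.        , 316.60884842],
       [  0.        , 453.17161979, 236.64108898],
       [  0.        ,   0.        ,   1.        ]]), 'origin': array([447.4044932 , 821.48970986, 556.51029036]), 'attitude': array([ 1.05696265, -0.01373348, -3.00746408])}
{'clock': 0.1, 'qpos': array([-1.18580944,  0.62924648,  0.03842892,  1.5182538 , -0.02703188,
        0.99628349, -0.01996361]), 'qd': array([-4.87679897e-04, -2.03276465e-03,  5.68165744e-04, -3.60567926e-03,
        4.74380060e-05, -1.00790726e-03, -8.05208881e-04]), 'tau': array([ 2.30202357e-03, -5.64532542e+01,  1.23008542e+00, -1.93975639e+01,
        1.12518494e-02,  5.37129687e-03,  2.58008458e-05]), 'eef_pos': array([282.90524189, 584.59785053, 230.48991564]), 'tool_rot': array([-3.13991836e+00, -2.01053936e-05,  2.69083792e+00]), 'force': array([-0.04152079, -0.12270068, -0.14303551]), 'torque': array([-0.02746991, -0.02527662,  0.01394238]), 'width': 85.16781720592274}
```

View pics/top0.png

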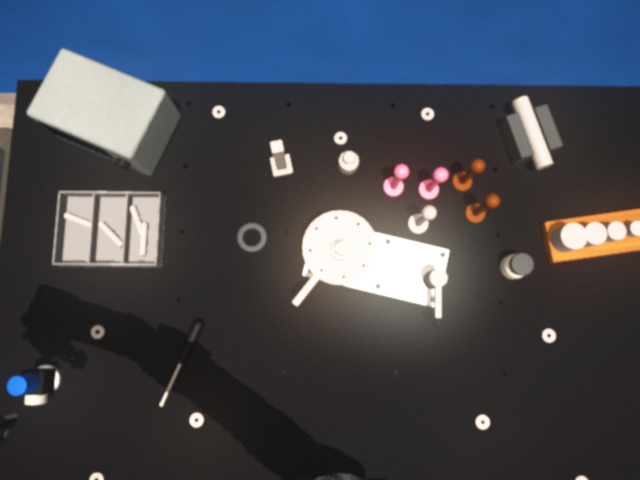

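View pics/side0.png

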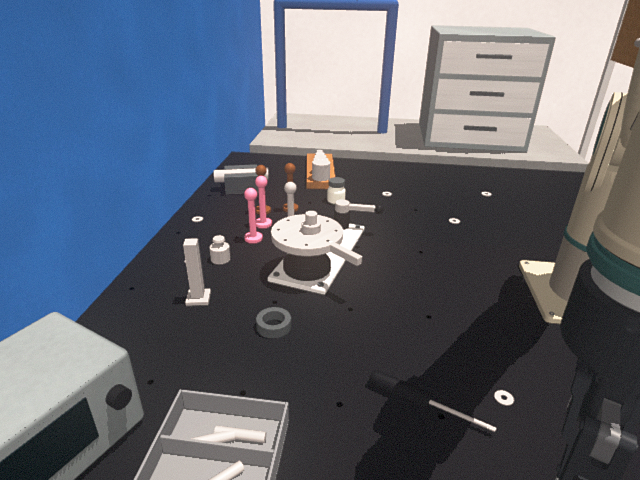

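The top view shows the turntable at about (339,247), its arm tip at (298,303), the grey round post with its head at (430,212) and foot at (418,226), and the lever hub at (436,278). In the side view the grey head is at (290,188) and the arm tip at (360,258). The square post is on the left.

Run:
```python
from h import *
T=calibration("top");S=calibration("side")
t=cv2.imread("pics/top0.png");s=cv2.imread("pics/side0.png")
print("head tri",two(T,(430,212),S,(290.5,187.5)))
print("tip tri",two(T,(298,303),S,(360,259)))
print("wp tri",two(T,(339,247),S,(311,213)))
print("head@120",onz(T,430,212,120),"foot@5",onz(T,418,226,5))
# disc ellipse: bright left part of disc
print("disc c@105",onz(T,339,247,105),"tip",onz(T,298,303,105),"hub@76",onz(T,436,278,76),"lever end",onz(T,438,318,69))
for n,p,z in(("jar",(520,263),40),("weight",(349,160),30),("ring",(252,237),10)):print(n,onz(T,*p,z))
a=cv2.resize(t[170:350,240:540],None,fx=2.6,fy=2.6,interpolation=cv2.INTER_CUBIC)
b=cv2.resize(s[160:310,230:400],None,fx=3.1,fy=3.1,interpolation=cv2.INTER_CUBIC)
a=(np.clip((a/255.)**1.0,0,1)*255).astype(np.uint8)
im=np.zeros((600,800,3),np.uint8);
cv2.imwrite("pics/topc.png",a)
```

```text
head tri (array([ 641.15201033, -175.02962768,  120.55201177]), np.float64(3.1682394723765914))
tip tri (array([459.19617139,  85.79694758,  96.69985848]), np.float64(4.505282670546963))
wp tri (array([564.87728788,   6.86691713, 147.18869376]), np.float64(3.5341301675444914))
head@120 [ 642.8886596  -175.05608912  120.        ] foot@5 [ 636.58156069 -173.10377134    5.        ]
disc c@105 [572.99578359   5.3217777  105.        ] tip [461.12124687  85.44288165 105.        ] hub@76 [ 515.33687427 -193.67479994   76.        ] lever end [ 434.78466819 -197.22359494   69.        ]
jar [ 552.05197269 -381.04018374   40.        ]
weight [778.30020829 -19.03770781  30.        ]
ring [607.61269377 192.11182387  10.        ]
```

View pics/topc.png

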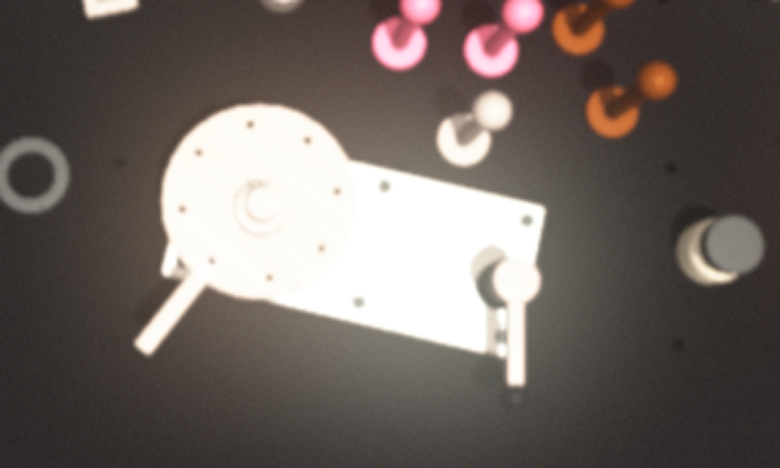

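The crop gives the disc centre from the bolt circle at (259.5,200), the tip middle at (142,350), the post head at (493,110) and foot at (463,138), the lever hub at (516,279) and the ball at (515,397).

Run:
```python
from h import *
T=calibration("top")
f=lambda x,y,z:onz(T,240+(x+.5)/2.6-.5,170+(y+.5)/2.6-.5,z)[:2]
c=f(259.5,200.2,105);tip=f(142,350,105);h=f(493,110,120);ft=f(463,138,5)
hub=f(516,279,78);ball=f(515,397,69)
print("c",c,"tip",tip,"head",h,"foot",ft,"hub",hub,"ball",ball,np.linalg.norm(tip-c),np.linalg.norm(ball-hub))
an=lambda v:np.arctan2(v[1],v[0])
print("arm ang",an(tip-c),"target",an(h-c),an(ft-c),"lever ang",an(ball-hub))
# plate: hub = c + R(-10,-210)
print("unit yaw",an(hub-c)-an(np.array([-10,-210.])))
print("jar",f(735,244,65),"plate corner right",f(546,208,12),f(487,355,12))
```

```text
c [573.62645377   4.32503151] tip [458.50853071  92.64387721] head [ 642.87515531 -173.67607865] foot [ 643.85291839 -172.74250148] hub [ 517.23300494 -197.65654997] ball [ 425.99508066 -196.52187824] 145.094295952031 91.24497962355758
arm ang 2.487172065171745 target -1.199777933937038 -1.1932171887669267 lever ang 3.12915689023934
unit yaw -0.22468448464306756
jar [ 547.93324211 -376.0442185 ] plate corner right [ 583.27990714 -239.86573305] [ 460.3171314  -187.44218557]
```

Call:
{"method": "apply_moves", "body": {
  "increments": [
    {"tx": 0.02, "ty": -0.04, "claw": 0},
    {"tx": 0.22, "ty": -0.468, "claw": 0},
    {"tx": 0.22, "ty": -0.468, "claw": 0},
    {"tx": 0.22, "ty": -0.468, "claw": 0},
    {"tx": 0.22, "ty": -0.468, "claw": 0},
    {"tx": 0.22, "ty": -0.468, "claw": 0},
    {"tx": 0.22, "ty": -0.468, "claw": 0},
    {"tx": 0.22, "ty": -0.468, "claw": 0},
    {"tx": 0.22, "ty": -0.468, "claw": 0},
    {"tx": 0.22, "ty": -0.468, "claw": 0},
    {"tx": 0.22, "ty": -0.468, "claw": 0},
    {"tx": 0.22, "ty": -0.468, "claw": 0}
  ]
}}

```text
$.increments[0]: bad value
```

Call:
{"method": "apply_moves", "body": {
  "increments": [
    {"tx": 0.02, "ty": -0.04, "tz": 0, "rx": 0, "ry": 0, "rz": 0, "claw": 0},
    {"tx": 0.06, "ty": -0.12, "tz": 0, "rx": 0, "ry": 0, "rz": 0, "claw": 0}
  ]
}}

```text
clock: 0.3
eef_pos: [324.2, 500.8, 230.4]
tool_rot: [-3.141, -0.001, 2.695]
force: [2.1, -0.1, -0.1]
width: 59.2
```

Every row needs all the fields. The next move goes to about (503,117).

Call:
{"method": "apply_moves", "body": {
  "increments": [
    {"tx": 0.02, "ty": -0.042, "tz": 0, "rx": 0, "ry": 0, "rz": 0, "claw": 0},
    {"tx": 0.04, "ty": -0.085, "tz": 0, "rx": 0, "ry": 0, "rz": 0, "claw": 0},
    {"tx": 0.06, "ty": -0.128, "tz": 0, "rx": 0, "ry": 0, "rz": 0, "claw": 0},
    {"tx": 0.08, "ty": -0.17, "tz": 0, "rx": 0, "ry": 0, "rz": 0, "claw": 0},
    {"tx": 0.1, "ty": -0.213, "tz": 0, "rx": 0, "ry": 0, "rz": 0, "claw": 0},
    {"tx": 0.12, "ty": -0.256, "tz": 0, "rx": 0, "ry": 0, "rz": 0, "claw": 0},
    {"tx": 0.14, "ty": -0.3, "tz": 0, "rx": 0, "ry": 0, "rz": 0, "claw": 0},
    {"tx": 0.16, "ty": -0.342, "tz": 0, "rx": 0, "ry": 0, "rz": 0, "claw": 0},
    {"tx": 0.178, "ty": -0.378, "tz": 0, "rx": 0, "ry": 0, "rz": 0, "claw": 0},
    {"tx": 0.178, "ty": -0.378, "tz": 0, "rx": 0, "ry": 0, "rz": 0, "claw": 0},
    {"tx": 0.178, "ty": -0.378, "tz": 0, "rx": 0, "ry": 0, "rz": 0, "claw": 0}
  ]
}}

```text
clock: 1.4
eef_pos: [503.5, 121.4, 231.0]
tool_rot: [-3.141, -0.001, 2.688]
force: [-0.2, 1.0, 0.6]
width: 0.0
```

Run:
```python
from h import *
s=read_state();c=calibration("wrist");print(s["eef_pos"],s["tool_rot"],c["origin"],c["attitude"],c["camera_matrix"][0])
cv2.imwrite("pics/w1.png",get_image("wrist")[:,:,::-1])
```

```text
[503.51494343 121.42510153 231.01282053] [-3.14120345e+00 -7.30503793e-04  2.68808927e+00] [427.32371041 158.46689703 374.45430297] [-0.33137294  0.00190237  1.11679506] [338.05254901   0.         316.3738164 ]
```

View pics/w1.png

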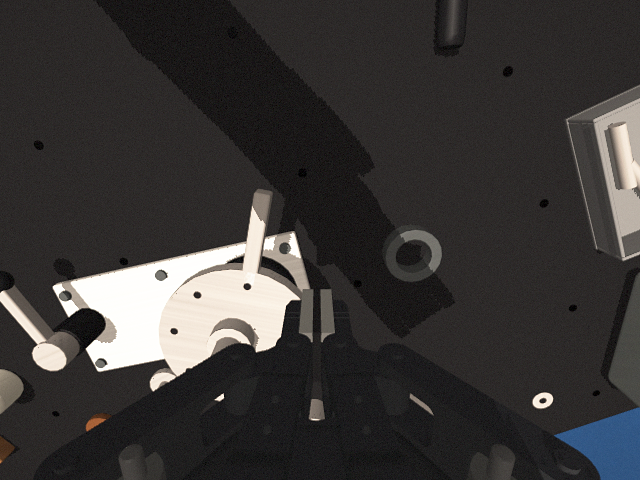

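The wrist view shows the arm tip's top end at about (263,192), the disc, the ring at (413,252), and my closed finger tips at (317,295). The arm's left side is clear for the descent.

Run:
```python
from h import *
c=calibration("wrist");print("tip",onz(c,263,193,105),"finger width pts",[onz(c,u,290,231) for u in(300,334)])
print("hub",onz(c,52,354,78), "ball",onz(c,3,281,69))
```

```text
tip [457.5860158   96.42357304 105.        ] finger width pts [array([491.73010689, 119.33219372, 231.        ]), array([498.75438294, 133.85846961, 231.        ])]
hub [ 514.53259854 -193.08427458   78.        ] ball [ 426.49099705 -189.65475914   69.        ]
```

Call:
{"method": "apply_moves", "body": {
  "increments": [
    {"tx": 0.0, "ty": 0, "tz": -0.03, "rx": 0, "ry": 0, "rz": 0, "claw": 0},
    {"tx": 0.0, "ty": 0, "tz": -0.06, "rx": 0, "ry": 0, "rz": 0, "claw": 0},
    {"tx": 0.0, "ty": 0, "tz": -0.09, "rx": 0, "ry": 0, "rz": 0, "claw": 0},
    {"tx": 0.0, "ty": 0, "tz": -0.12, "rx": 0, "ry": 0, "rz": 0, "claw": 0},
    {"tx": 0.0, "ty": 0, "tz": -0.14, "rx": 0, "ry": 0, "rz": 0, "claw": 0},
    {"tx": 0.0, "ty": 0, "tz": -0.14, "rx": 0, "ry": 0, "rz": 0, "claw": 0},
    {"tx": 0.0, "ty": 0, "tz": -0.14, "rx": 0, "ry": 0, "rz": 0, "claw": 0}
  ]
}}

```text
clock: 2.15
eef_pos: [503.1, 123.9, 91.5]
tool_rot: [3.141, -0.001, 2.693]
force: [-0.1, 0.4, -0.8]
width: -0.1
```

Run:
```python
from h import *
p=read_state()["eef_pos"];print(p)
c=np.array([573.6,4.3]);d=p[:2]-c;r0=np.hypot(*d);a0=np.arctan2(d[1],d[0]);print(r0,a0)
A=np.linspace(a0,4.82,49);
P=[c+np.r_[np.cos(a),np.sin(a)]*(r0+(120-r0)*min(1,i/5)) for i,a in enumerate(A)]
for k in range(0,48,12):
    print(k,A[min(k+12,48)],", ".join("(%.3f,%.3f)"%tuple((P[j]-P[k])/1000) for j in range(k+1,k+13)))
```

```text
[503.09366833 123.86201719  91.4507881 ]
138.80280530599745 2.103611658702148
0 2.782708744026611 (-0.005,-0.007), (-0.009,-0.015), (-0.012,-0.022), (-0.015,-0.030), (-0.017,-0.037), (-0.021,-0.042), (-0.026,-0.048), (-0.030,-0.053), (-0.033,-0.059), (-0.036,-0.065), (-0.039,-0.071), (-0.042,-0.077)
12 3.461805829351074 (-0.002,-0.006), (-0.004,-0.013), (-0.006,-0.020), (-0.007,-0.026), (-0.007,-0.033), (-0.008,-0.040), (-0.008,-0.047), (-0.007,-0.053), (-0.006,-0.060), (-0.005,-0.067), (-0.003,-0.073), (-0.002,-0.080)
24 4.140902914675538 (0.002,-0.006), (0.005,-0.013), (0.008,-0.019), (0.011,-0.025), (0.015,-0.030), (0.019,-0.036), (0.023,-0.041), (0.028,-0.046), (0.033,-0.051), (0.038,-0.055), (0.043,-0.059), (0.049,-0.063)
36 4.82 (0.006,-0.004), (0.012,-0.007), (0.018,-0.010), (0.024,-0.012), (0.031,-0.014), (0.037,-0.016), (0.044,-0.017), (0.051,-0.018), (0.057,-0.019), (0.064,-0.019), (0.071,-0.019), (0.078,-0.018)
```

Call:
{"method": "apply_moves", "body": {
  "increments": [
    {"tx": -0.005, "ty": -0.007, "tz": 0, "rx": 0, "ry": 0, "rz": 0, "claw": 0},
    {"tx": -0.009, "ty": -0.015, "tz": 0, "rx": 0, "ry": 0, "rz": 0, "claw": 0},
    {"tx": -0.012, "ty": -0.022, "tz": 0, "rx": 0, "ry": 0, "rz": 0, "claw": 0},
    {"tx": -0.015, "ty": -0.03, "tz": 0, "rx": 0, "ry": 0, "rz": 0, "claw": 0},
    {"tx": -0.017, "ty": -0.037, "tz": 0, "rx": 0, "ry": 0, "rz": 0, "claw": 0},
    {"tx": -0.021, "ty": -0.042, "tz": 0, "rx": 0, "ry": 0, "rz": 0, "claw": 0},
    {"tx": -0.026, "ty": -0.048, "tz": 0, "rx": 0, "ry": 0, "rz": 0, "claw": 0},
    {"tx": -0.03, "ty": -0.053, "tz": 0, "rx": 0, "ry": 0, "rz": 0, "claw": 0},
    {"tx": -0.033, "ty": -0.059, "tz": 0, "rx": 0, "ry": 0, "rz": 0, "claw": 0},
    {"tx": -0.036, "ty": -0.065, "tz": 0, "rx": 0, "ry": 0, "rz": 0, "claw": 0},
    {"tx": -0.039, "ty": -0.071, "tz": 0, "rx": 0, "ry": 0, "rz": 0, "claw": 0},
    {"tx": -0.042, "ty": -0.077, "tz": 0, "rx": 0, "ry": 0, "rz": 0, "claw": 0}
  ]
}}

```text
clock: 3.35
eef_pos: [461.3, 44.9, 91.3]
tool_rot: [3.142, -0.0, 2.691]
force: [1.3, 1.0, -0.2]
width: -0.1
```

Call:
{"method": "apply_moves", "body": {
  "increments": [
    {"tx": -0.002, "ty": -0.006, "tz": 0, "rx": 0, "ry": 0, "rz": 0, "claw": 0},
    {"tx": -0.004, "ty": -0.013, "tz": 0, "rx": 0, "ry": 0, "rz": 0, "claw": 0},
    {"tx": -0.006, "ty": -0.02, "tz": 0, "rx": 0, "ry": 0, "rz": 0, "claw": 0},
    {"tx": -0.007, "ty": -0.026, "tz": 0, "rx": 0, "ry": 0, "rz": 0, "claw": 0},
    {"tx": -0.007, "ty": -0.033, "tz": 0, "rx": 0, "ry": 0, "rz": 0, "claw": 0},
    {"tx": -0.008, "ty": -0.04, "tz": 0, "rx": 0, "ry": 0, "rz": 0, "claw": 0},
    {"tx": -0.008, "ty": -0.047, "tz": 0, "rx": 0, "ry": 0, "rz": 0, "claw": 0},
    {"tx": -0.007, "ty": -0.053, "tz": 0, "rx": 0, "ry": 0, "rz": 0, "claw": 0},
    {"tx": -0.006, "ty": -0.06, "tz": 0, "rx": 0, "ry": 0, "rz": 0, "claw": 0},
    {"tx": -0.005, "ty": -0.067, "tz": 0, "rx": 0, "ry": 0, "rz": 0, "claw": 0},
    {"tx": -0.003, "ty": -0.073, "tz": 0, "rx": 0, "ry": 0, "rz": 0, "claw": 0},
    {"tx": -0.002, "ty": -0.08, "tz": 0, "rx": 0, "ry": 0, "rz": 0, "claw": 0}
  ]
}}

```text
clock: 4.55
eef_pos: [459.7, -35.0, 91.3]
tool_rot: [3.142, -0.0, 2.691]
force: [0.1, 1.1, -0.6]
width: -0.2
```

Run:
```python
from h import *
s=read_state();p=s["eef_pos"];d=p[:2]-[573.6,4.3];print(p,s["force"],np.hypot(*d),np.arctan2(d[1],d[0])%6.2832)
t=get_image("top")[:,:,::-1];w=get_image("wrist")[:,:,::-1]
a=cv2.resize(t[170:350,240:480],(800,600),interpolation=cv2.INTER_CUBIC)
cv2.imwrite("pics/t2.png",a)
```

```text
[459.66893047 -35.03995451  91.26729675] [ 0.10320352  1.13840431 -0.62185704] 120.53182412122341 3.474085482501082
```

View pics/t2.png

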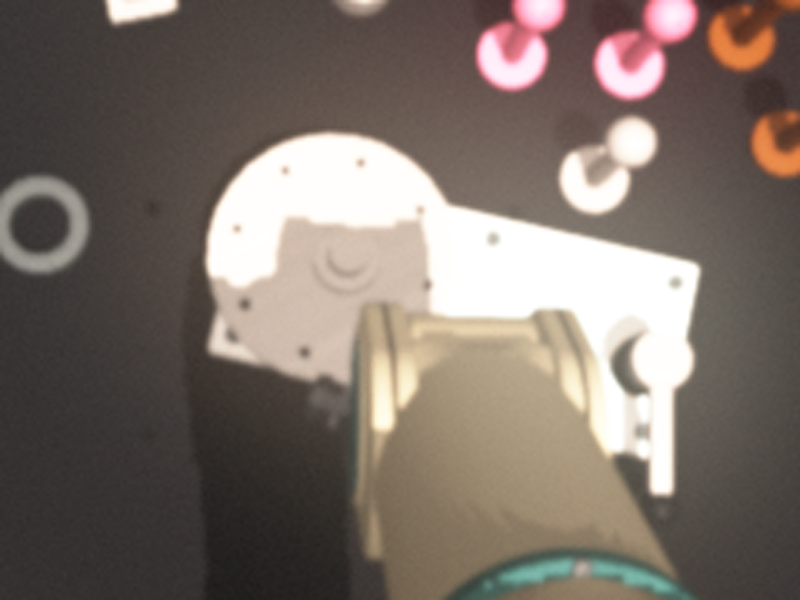

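The robot's wrist hides the arm here. The disc's bolt pattern has turned and the part is still centred at (347,258). The contact force is about 1 N, so I'll continue.

Call:
{"method": "apply_moves", "body": {
  "increments": [
    {"tx": 0.002, "ty": -0.006, "tz": 0, "rx": 0, "ry": 0, "rz": 0, "claw": 0},
    {"tx": 0.005, "ty": -0.013, "tz": 0, "rx": 0, "ry": 0, "rz": 0, "claw": 0},
    {"tx": 0.008, "ty": -0.019, "tz": 0, "rx": 0, "ry": 0, "rz": 0, "claw": 0},
    {"tx": 0.011, "ty": -0.025, "tz": 0, "rx": 0, "ry": 0, "rz": 0, "claw": 0},
    {"tx": 0.015, "ty": -0.03, "tz": 0, "rx": 0, "ry": 0, "rz": 0, "claw": 0},
    {"tx": 0.019, "ty": -0.036, "tz": 0, "rx": 0, "ry": 0, "rz": 0, "claw": 0},
    {"tx": 0.023, "ty": -0.041, "tz": 0, "rx": 0, "ry": 0, "rz": 0, "claw": 0},
    {"tx": 0.028, "ty": -0.046, "tz": 0, "rx": 0, "ry": 0, "rz": 0, "claw": 0},
    {"tx": 0.033, "ty": -0.051, "tz": 0, "rx": 0, "ry": 0, "rz": 0, "claw": 0},
    {"tx": 0.038, "ty": -0.055, "tz": 0, "rx": 0, "ry": 0, "rz": 0, "claw": 0},
    {"tx": 0.043, "ty": -0.059, "tz": 0, "rx": 0, "ry": 0, "rz": 0, "claw": 0},
    {"tx": 0.049, "ty": -0.063, "tz": 0, "rx": 0, "ry": 0, "rz": 0, "claw": 0}
  ]
}}

```text
clock: 5.85
eef_pos: [508.6, -97.9, 91.2]
tool_rot: [-3.141, -0.001, 2.691]
force: [-1.2, 2.5, -0.1]
width: 0.1
```

Call:
{"method": "apply_moves", "body": {
  "increments": [
    {"tx": 0.006, "ty": -0.004, "tz": 0, "rx": 0, "ry": 0, "rz": 0, "claw": 0},
    {"tx": 0.012, "ty": -0.007, "tz": 0, "rx": 0, "ry": 0, "rz": 0, "claw": 0},
    {"tx": 0.018, "ty": -0.01, "tz": 0, "rx": 0, "ry": 0, "rz": 0, "claw": 0},
    {"tx": 0.024, "ty": -0.012, "tz": 0, "rx": 0, "ry": 0, "rz": 0, "claw": 0},
    {"tx": 0.031, "ty": -0.014, "tz": 0, "rx": 0, "ry": 0, "rz": 0, "claw": 0},
    {"tx": 0.037, "ty": -0.016, "tz": 0, "rx": 0, "ry": 0, "rz": 0, "claw": 0},
    {"tx": 0.044, "ty": -0.017, "tz": 0, "rx": 0, "ry": 0, "rz": 0, "claw": 0},
    {"tx": 0.051, "ty": -0.018, "tz": 0, "rx": 0, "ry": 0, "rz": 0, "claw": 0},
    {"tx": 0.056, "ty": -0.019, "tz": 0, "rx": 0, "ry": 0, "rz": 0, "claw": 0},
    {"tx": 0.061, "ty": -0.019, "tz": 0, "rx": 0, "ry": 0, "rz": 0, "claw": 0},
    {"tx": 0.064, "ty": -0.019, "tz": 0, "rx": 0, "ry": 0, "rz": 0, "claw": 0},
    {"tx": 0.066, "ty": -0.019, "tz": 0, "rx": 0, "ry": 0, "rz": 0, "claw": 0}
  ]
}}

```text
clock: 7.05
eef_pos: [574.7, -116.6, 91.3]
tool_rot: [-3.142, -0.0, 2.691]
force: [-1.7, 1.5, 0.0]
width: 0.0
```

Run:
```python
from h import *
s=read_state();p=s["eef_pos"];d=p[:2]-[573.6,4.3];print(p,s["force"],np.hypot(*d),np.arctan2(d[1],d[0])%6.2832)
t=get_image("top")[:,:,::-1];w=get_image("wrist")[:,:,::-1]
a=cv2.resize(t[170:350,260:480],(440,360),interpolation=cv2.INTER_CUBIC)
sd=get_image("side")[:,:,::-1];b=cv2.resize(sd[160:310,220:400],(360,300),interpolation=cv2.INTER_CUBIC)
im=np.zeros((600,800,3),np.uint8);im[:360,:440]=a;im[:300,440:]=b;im[300:,480:]=0
im[360:,:320]=cv2.resize(w,(320,240));cv2.imwrite("pics/t3.png",im);cv2.imwrite("pics/w3full.png",w)
```

```text
[ 574.7345311  -116.57691695   91.28956823] [-1.68162824  1.47028917  0.0309575 ] 120.8822410919821 4.721789235090111
```

View pics/t3.png

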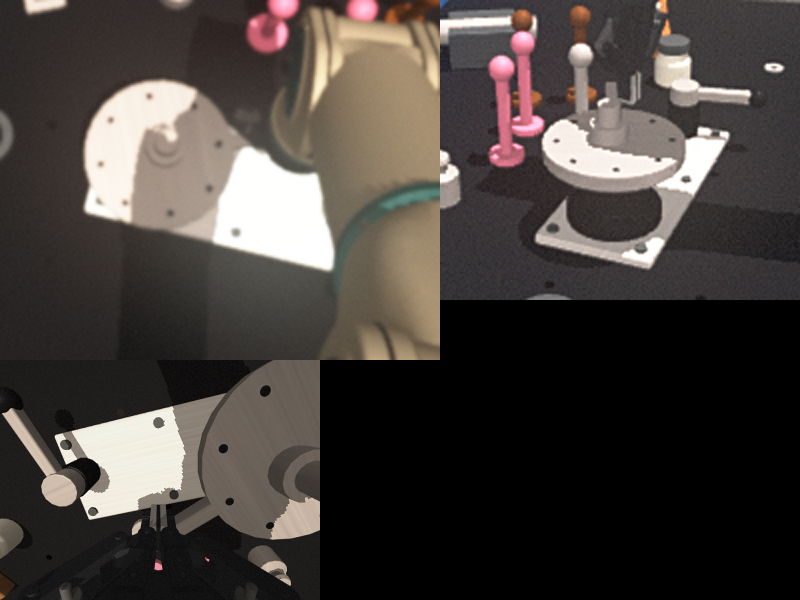

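The top view shows all eight disc bolts, centred at about (160,154) in the mosaic. The lever is still open, and the wrist view shows the finger against the arm. I'll get the arm angle from the bolts, comparing before and after.

Run:
```python
from h import *
T=calibration("top")
old=[(250,124),(307,140),(337,191),(322,248),(269,277),(211,261),(182,209),(198,152)]
new=[(150,96),(195,105),(219,144),(209,188),(170,213),(126,203),(100,163),(111,121)]
O=np.array([onz(T,240+(x+.5)/2.6-.5,170+(y+.5)/2.6-.5,105)[:2] for x,y in old])
N=np.array([onz(T,260+(x+.5)/2-.5,170+(y+.5)/2-.5,105)[:2] for x,y in new])
q=np.pi/4
def ph(P):
    c=P.mean(0);d=P-c;z=np.exp(8j*np.arctan2(d[:,1],d[:,0]));return c,np.angle(z.mean())/8,abs(z.mean()),np.hypot(*d.T).mean()
a,b=ph(O),ph(N);print(a,b)
base=2.487+b[1]-a[1];print("arm now candidates",[base+k*q for k in range(1,6)], "arm rel bolts",(2.487-a[1])%q)
c=O.mean(0);h=np.array([643.4,-173.2]);print("target",np.arctan2(*(h-c)[::-1])%6.2832,np.hypot(*(h-c)))
```

```text
(array([573.85800458,   4.31684157]), np.float64(0.1262966578148514), np.float64(0.9998703313547337), np.float64(60.01087825105117)) (array([573.65878442,   3.81346769]), np.float64(0.1775006458837329), np.float64(0.9964151166317973), np.float64(59.97424264231976))
arm now candidates [np.float64(3.32360215146633), np.float64(4.109000314863778), np.float64(4.894398478261227), np.float64(5.679796641658674), np.float64(6.465194805056123)] arm rel bolts 0.0045088519928038195
target 5.08577670204491 190.65234897400728
```

Call:
{"method": "apply_moves", "body": {
  "increments": [
    {"tx": 0.004, "ty": 0, "tz": 0, "rx": 0, "ry": 0, "rz": 0, "claw": 0},
    {"tx": 0.007, "ty": 0, "tz": 0, "rx": 0, "ry": 0, "rz": 0, "claw": 0},
    {"tx": 0.01, "ty": 0.0005, "tz": 0, "rx": 0, "ry": 0, "rz": 0, "claw": 0},
    {"tx": 0.013, "ty": 0.001, "tz": 0, "rx": 0, "ry": 0, "rz": 0, "claw": 0},
    {"tx": 0.016, "ty": 0.0015, "tz": 0, "rx": 0, "ry": 0, "rz": 0, "claw": 0},
    {"tx": 0.0185, "ty": 0.002, "tz": 0, "rx": 0, "ry": 0, "rz": 0, "claw": 0},
    {"tx": 0.0205, "ty": 0.002, "tz": 0, "rx": 0, "ry": 0, "rz": 0, "claw": 0},
    {"tx": 0.022, "ty": 0.002, "tz": 0, "rx": 0, "ry": 0, "rz": 0, "claw": 0},
    {"tx": 0.022, "ty": 0.002, "tz": 0, "rx": 0, "ry": 0, "rz": 0, "claw": 0},
    {"tx": 0.022, "ty": 0.002, "tz": 0, "rx": 0, "ry": 0, "rz": 0, "claw": 0}
  ]
}}

```text
clock: 8.2
eef_pos: [596.9, -114.8, 91.4]
tool_rot: [3.141, 0.001, 2.691]
force: [-0.0, -0.0, -0.6]
width: -0.2
```

Call:
{"method": "apply_moves", "body": {
  "increments": [
    {"tx": -0.01, "ty": 0, "tz": 0, "rx": 0, "ry": 0, "rz": 0, "claw": 0},
    {"tx": -0.03, "ty": 0, "tz": 0, "rx": 0, "ry": 0, "rz": 0, "claw": 0},
    {"tx": -0.045, "ty": 0, "tz": 0.03, "rx": 0, "ry": 0, "rz": 0, "claw": 0},
    {"tx": -0.08, "ty": 0, "tz": 0.06, "rx": 0, "ry": 0, "rz": 0, "claw": 0},
    {"tx": -0.12, "ty": 0, "tz": 0.08, "rx": 0, "ry": 0, "rz": 0, "claw": 0},
    {"tx": -0.145, "ty": -0.02, "tz": 0.1, "rx": 0, "ry": 0, "rz": 0, "claw": 0},
    {"tx": -0.145, "ty": -0.03, "tz": 0.1, "rx": 0, "ry": 0, "rz": 0, "claw": 0},
    {"tx": -0.145, "ty": -0.03, "tz": 0.1, "rx": 0, "ry": 0, "rz": 0, "claw": 0},
    {"tx": -0.145, "ty": -0.03, "tz": 0.1, "rx": 0, "ry": 0, "rz": 0, "claw": 0}
  ]
}}

```text
clock: 9.1
eef_pos: [452.2, -144.4, 191.0]
tool_rot: [3.141, 0.001, 2.691]
force: [0.3, -0.2, -0.2]
width: 0.1
```

Run:
```python
from h import *
s=read_state();print(s["eef_pos"],s["force"])
t=get_image("top")[:,:,::-1];sd=get_image("side")[:,:,::-1];c=calibration("wrist");print(c["origin"],c["attitude"]);w=get_image("wrist")[:,:,::-1]
a=cv2.resize(t[180:330,260:460],(800,600),interpolation=cv2.INTER_CUBIC)
cv2.imwrite("pics/t4.png",a);cv2.imwrite("pics/w4.png",w);cv2.imwrite("pics/s4.png",sd)
```

```text
[ 452.2359374  -144.38960702  191.0494844 ] [ 0.2879412  -0.20676592 -0.15236829]
[ 375.70926181 -107.12471908  334.07204794] [-3.31261962e-01  1.05151323e-03  1.12078245e+00]
```

View pics/t4.png

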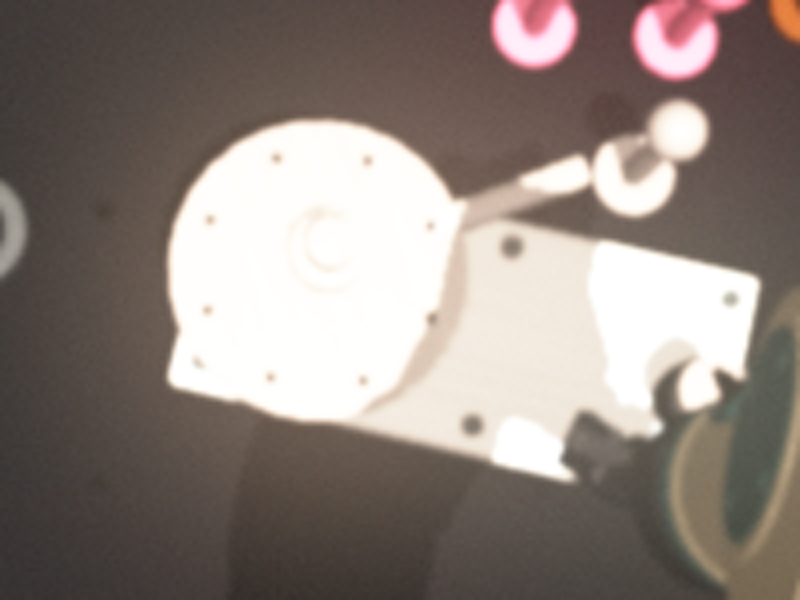

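View pics/w4.png

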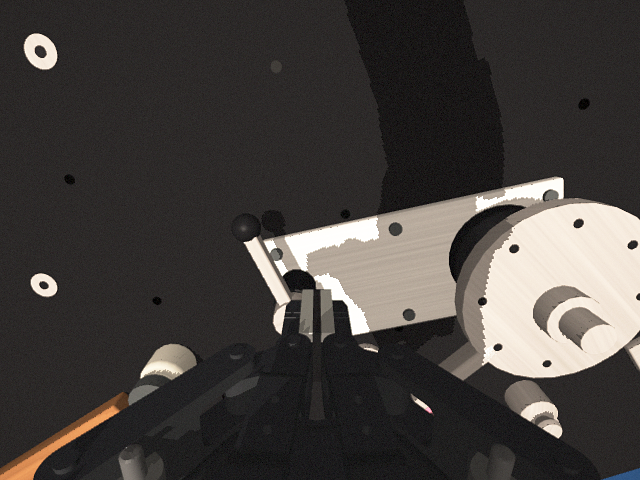

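In the top view the arm now ends at about (587,173), pointing at the grey post (head (679,130), foot (634,176)). In the wrist view the lever is still open, with its ball at (246,227).

Run:
```python
from h import *
T=calibration("top")
f=lambda x,y,z:onz(T,260+(x+.5)/4-.5,180+(y+.5)/4-.5,z)[:2]
N=np.array([f(x,y,105) for x,y in[(276,158),(368,160),(431,225),(432,319),(363,380),(270,377),(207,310),(210,219)]])
c=N.mean(0);d=N-c;b=np.angle(np.exp(8j*np.arctan2(d[:,1],d[:,0])).mean())/8
a=b+np.arange(5,8)*np.pi/4;print(c,"arm by bolts",a)
tip=f(587,173,105);h=f(679,130,120);ft=f(634,176,5);an=lambda v:np.arctan2(v[1],v[0])%6.2832
print("tip",tip,np.hypot(*(tip-c)),an(tip-c),"post",h,ft,an(h-c),an(ft-c))
w=dict(calibration("wrist"));print("ball",onz(w,246,227,69),"hub?",onz(w,287,318,76))
print(read_state()["clock"])
```

```text
[573.78319014   4.25471411] arm by bolts [4.29807003 5.08346819 5.86886635]
tip [ 623.37682273 -130.19554358] 143.30526921266167 5.065782526830725 post [ 642.62208795 -173.80413143] [ 641.93176407 -173.49078634] 5.081311809213959 5.078522968321362
ball [ 424.86211401 -195.39274133   69.        ] hub? [ 512.28796953 -202.12507924   76.        ]
9.25
```

The arm is at 5.083 rad against 5.081 for the post, so under 1 mm off. Next is the lever: I descend beside it and compute the path.

Call:
{"method": "apply_moves", "body": {
  "increments": [
    {"tx": 0, "ty": 0, "tz": -0.03, "rx": 0, "ry": 0, "rz": 0, "claw": 0},
    {"tx": 0, "ty": 0, "tz": -0.06, "rx": 0, "ry": 0, "rz": 0, "claw": 0},
    {"tx": 0, "ty": 0, "tz": -0.09, "rx": 0, "ry": 0, "rz": 0, "claw": 0},
    {"tx": 0, "ty": 0, "tz": -0.12, "rx": 0, "ry": 0, "rz": 0, "claw": 0},
    {"tx": 0, "ty": 0, "tz": -0.13, "rx": 0, "ry": 0, "rz": 0, "claw": 0},
    {"tx": 0, "ty": 0, "tz": -0.13, "rx": 0, "ry": 0, "rz": 0, "claw": 0},
    {"tx": 0, "ty": 0, "tz": -0.13, "rx": 0, "ry": 0, "rz": 0, "claw": 0}
  ]
}}

```text
clock: 9.95
eef_pos: [452.1, -144.5, 61.8]
tool_rot: [3.141, 0.001, 2.691]
force: [0.3, 0.2, 0.2]
width: 0.1
```

Run:
```python
from h import *
s=read_state();p=s["eef_pos"];print(p,s["force"])
c=np.array([516,-198]);d=p[:2]-c;r0=np.hypot(*d);a0=np.arctan2(d[1],d[0]);print(r0,a0)
A=np.linspace(a0,3.86,25)
P=[c+np.r_[np.cos(a),np.sin(a)]*(r0+(70-r0)*min(1,i/6)) for i,a in enumerate(A)]
for k in(0,12):print(A[k+12],", ".join("(%.3f,%.3f)"%tuple((P[j]-P[k])/1000) for j in range(k+1,k+13)))
```

```text
[ 452.14516878 -144.47853254   61.77043002] [0.26607389 0.23731052 0.19154175]
83.31858705696612 2.4440043080148475
3.1520021540074237 (-0.001,-0.005), (-0.002,-0.010), (-0.003,-0.015), (-0.003,-0.020), (-0.003,-0.025), (-0.002,-0.030), (-0.003,-0.034), (-0.004,-0.038), (-0.005,-0.042), (-0.006,-0.046), (-0.006,-0.050), (-0.006,-0.054)
3.86 (0.000,-0.004), (0.001,-0.008), (0.001,-0.012), (0.002,-0.016), (0.003,-0.020), (0.005,-0.024), (0.006,-0.028), (0.008,-0.032), (0.010,-0.035), (0.012,-0.039), (0.015,-0.042), (0.017,-0.045)
```

Call:
{"method": "apply_moves", "body": {
  "increments": [
    {"tx": -0.001, "ty": -0.005, "tz": 0, "rx": 0, "ry": 0, "rz": 0, "claw": 0},
    {"tx": -0.002, "ty": -0.01, "tz": 0, "rx": 0, "ry": 0, "rz": 0, "claw": 0},
    {"tx": -0.003, "ty": -0.015, "tz": 0, "rx": 0, "ry": 0, "rz": 0, "claw": 0},
    {"tx": -0.003, "ty": -0.02, "tz": 0, "rx": 0, "ry": 0, "rz": 0, "claw": 0},
    {"tx": -0.003, "ty": -0.025, "tz": 0, "rx": 0, "ry": 0, "rz": 0, "claw": 0},
    {"tx": -0.002, "ty": -0.03, "tz": 0, "rx": 0, "ry": 0, "rz": 0, "claw": 0},
    {"tx": -0.003, "ty": -0.034, "tz": 0, "rx": 0, "ry": 0, "rz": 0, "claw": 0},
    {"tx": -0.004, "ty": -0.038, "tz": 0, "rx": 0, "ry": 0, "rz": 0, "claw": 0},
    {"tx": -0.005, "ty": -0.042, "tz": 0, "rx": 0, "ry": 0, "rz": 0, "claw": 0},
    {"tx": -0.006, "ty": -0.046, "tz": 0, "rx": 0, "ry": 0, "rz": 0, "claw": 0},
    {"tx": -0.006, "ty": -0.05, "tz": 0, "rx": 0, "ry": 0, "rz": 0, "claw": 0},
    {"tx": -0.006, "ty": -0.054, "tz": 0, "rx": 0, "ry": 0, "rz": 0, "claw": 0}
  ]
}}

```text
clock: 11.15
eef_pos: [445.4, -198.9, 61.3]
tool_rot: [3.142, -0.0, 2.691]
force: [1.0, 2.7, 0.5]
width: 0.3
```

Call:
{"method": "apply_moves", "body": {
  "increments": [
    {"tx": 0, "ty": -0.004, "tz": 0, "rx": 0, "ry": 0, "rz": 0, "claw": 0},
    {"tx": 0.001, "ty": -0.008, "tz": 0, "rx": 0, "ry": 0, "rz": 0, "claw": 0},
    {"tx": 0.001, "ty": -0.012, "tz": 0, "rx": 0, "ry": 0, "rz": 0, "claw": 0},
    {"tx": 0.002, "ty": -0.016, "tz": 0, "rx": 0, "ry": 0, "rz": 0, "claw": 0},
    {"tx": 0.003, "ty": -0.02, "tz": 0, "rx": 0, "ry": 0, "rz": 0, "claw": 0},
    {"tx": 0.005, "ty": -0.024, "tz": 0, "rx": 0, "ry": 0, "rz": 0, "claw": 0},
    {"tx": 0.006, "ty": -0.028, "tz": 0, "rx": 0, "ry": 0, "rz": 0, "claw": 0},
    {"tx": 0.008, "ty": -0.032, "tz": 0, "rx": 0, "ry": 0, "rz": 0, "claw": 0},
    {"tx": 0.01, "ty": -0.035, "tz": 0, "rx": 0, "ry": 0, "rz": 0, "claw": 0},
    {"tx": 0.012, "ty": -0.039, "tz": 0, "rx": 0, "ry": 0, "rz": 0, "claw": 0},
    {"tx": 0.015, "ty": -0.042, "tz": 0, "rx": 0, "ry": 0, "rz": 0, "claw": 0},
    {"tx": 0.017, "ty": -0.045, "tz": 0, "rx": 0, "ry": 0, "rz": 0, "claw": 0}
  ]
}}

```text
clock: 12.35
eef_pos: [462.7, -243.9, 61.3]
tool_rot: [-3.142, -0.0, 2.691]
force: [-0.5, 1.2, -0.4]
width: -0.2
```

Call:
{"method": "apply_moves", "body": {
  "increments": [
    {"tx": 0.001, "ty": -0.0015, "tz": 0, "rx": 0, "ry": 0, "rz": 0, "claw": 0},
    {"tx": 0.002, "ty": -0.0025, "tz": 0, "rx": 0, "ry": 0, "rz": 0, "claw": 0},
    {"tx": 0.003, "ty": -0.0035, "tz": 0, "rx": 0, "ry": 0, "rz": 0, "claw": 0},
    {"tx": 0.004, "ty": -0.0045, "tz": 0, "rx": 0, "ry": 0, "rz": 0, "claw": 0},
    {"tx": 0.005, "ty": -0.005, "tz": 0, "rx": 0, "ry": 0, "rz": 0, "claw": 0},
    {"tx": 0.0055, "ty": -0.0055, "tz": 0, "rx": 0, "ry": 0, "rz": 0, "claw": 0}
  ]
}}

```text
clock: 12.95
eef_pos: [468.0, -249.2, 61.3]
tool_rot: [-3.142, -0.0, 2.691]
force: [-0.5, 1.6, -0.8]
width: 0.3
```

Call:
{"method": "apply_moves", "body": {
  "increments": [
    {"tx": 0.0005, "ty": -0.0005, "tz": 0, "rx": 0, "ry": 0, "rz": 0, "claw": 0},
    {"tx": 0.001, "ty": -0.001, "tz": 0, "rx": 0, "ry": 0, "rz": 0, "claw": 0},
    {"tx": 0.0015, "ty": -0.0014, "tz": 0, "rx": 0, "ry": 0, "rz": 0, "claw": 0}
  ]
}}

```text
clock: 13.25
eef_pos: [469.6, -250.5, 61.3]
tool_rot: [3.142, -0.0, 2.691]
force: [0.6, 1.5, 0.6]
width: -0.1
```

Call:
{"method": "apply_moves", "body": {
  "increments": [
    {"tx": 0.0005, "ty": -0.0005, "tz": 0, "rx": 0, "ry": 0, "rz": 0, "claw": 0},
    {"tx": 0.001, "ty": -0.001, "tz": 0, "rx": 0, "ry": 0, "rz": 0, "claw": 0},
    {"tx": 0.0015, "ty": -0.0014, "tz": 0, "rx": 0, "ry": 0, "rz": 0, "claw": 0}
  ]
}}

```text
clock: 13.55
eef_pos: [471.0, -252.0, 61.3]
tool_rot: [-3.142, -0.0, 2.691]
force: [-1.0, 1.6, 0.2]
width: 0.1
```

Call:
{"method": "apply_moves", "body": {
  "increments": [
    {"tx": 0.0008, "ty": -0.0006, "tz": 0, "rx": 0, "ry": 0, "rz": 0, "claw": 0},
    {"tx": 0.0015, "ty": -0.0012, "tz": 0, "rx": 0, "ry": 0, "rz": 0, "claw": 0}
  ]
}}

```text
clock: 13.75
eef_pos: [472.6, -253.1, 61.3]
tool_rot: [3.142, -0.0, 2.691]
force: [-1.1, 2.5, -0.1]
width: 0.1
```

Call:
{"method": "apply_moves", "body": {
  "increments": [
    {"tx": 0.0008, "ty": -0.0006, "tz": 0, "rx": 0, "ry": 0, "rz": 0, "claw": 0},
    {"tx": 0.0015, "ty": -0.0012, "tz": 0, "rx": 0, "ry": 0, "rz": 0, "claw": 0}
  ]
}}

```text
clock: 13.95
eef_pos: [473.7, -254.1, 61.3]
tool_rot: [3.142, -0.001, 2.691]
force: [-2.2, 3.3, 2.2]
width: 0.3
```

Run:
```python
from h import *
s=read_state();print(s["eef_pos"],s["force"]);c=calibration("wrist")
w=get_image("wrist")[:,:,::-1];cv2.imwrite("pics/w5.png",w)
import pickle;pickle.dump(c,open("w5.pkl","wb"))
```

```text
[ 473.69592987 -254.0831897    61.25686123] [-2.19029539  3.3268033   2.22741915]
```

View pics/w5.png

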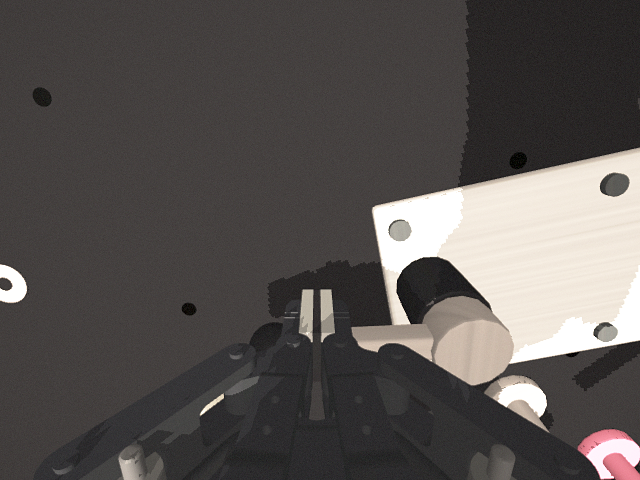

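The lever now points right in the wrist view, with the ball at about (266,338) and the hub at (470,340). The force is rising above the friction level, so I'll nudge a little more to confirm the stop.

Call:
{"method": "apply_moves", "body": {
  "increments": [
    {"tx": 0.0006, "ty": -0.0004, "tz": 0, "rx": 0, "ry": 0, "rz": 0, "claw": 0},
    {"tx": 0.001, "ty": -0.0007, "tz": 0, "rx": 0, "ry": 0, "rz": 0, "claw": 0},
    {"tx": 0.001, "ty": -0.0007, "tz": 0, "rx": 0, "ry": 0, "rz": 0, "claw": 0}
  ]
}}

```text
clock: 14.3
eef_pos: [473.7, -254.2, 61.2]
tool_rot: [3.141, -0.003, 2.691]
force: [-4.2, 4.2, 3.0]
width: -0.0
```

Call:
{"method": "apply_moves", "body": {
  "increments": [
    {"tx": 0.0006, "ty": -0.0004, "tz": 0, "rx": 0, "ry": 0, "rz": 0, "claw": 0},
    {"tx": 0.001, "ty": -0.0007, "tz": 0, "rx": 0, "ry": 0, "rz": 0, "claw": 0},
    {"tx": 0.001, "ty": -0.0007, "tz": 0, "rx": 0, "ry": 0, "rz": 0, "claw": 0}
  ]
}}

```text
clock: 14.6
eef_pos: [473.7, -254.3, 61.1]
tool_rot: [3.141, -0.005, 2.691]
force: [-4.7, 5.2, 4.7]
width: 0.4
```

The tool no longer moves and the force is growing, so this is the stop. I'll back off, lift and check.

Call:
{"method": "apply_moves", "body": {
  "increments": [
    {"tx": -0.008, "ty": 0.004, "tz": 0, "rx": 0, "ry": 0, "rz": 0, "claw": 0},
    {"tx": -0.025, "ty": 0.012, "tz": 0, "rx": 0, "ry": 0, "rz": 0, "claw": 0},
    {"tx": -0.035, "ty": 0.016, "tz": 0.02, "rx": 0, "ry": 0, "rz": 0, "claw": 0},
    {"tx": -0.035, "ty": 0.016, "tz": 0.06, "rx": 0, "ry": 0, "rz": 0, "claw": 0},
    {"tx": -0.035, "ty": 0.016, "tz": 0.1, "rx": 0, "ry": 0, "rz": 0, "claw": 0},
    {"tx": -0.035, "ty": 0.05, "tz": 0.14, "rx": 0, "ry": 0, "rz": 0, "claw": 0},
    {"tx": -0.035, "ty": 0.09, "tz": 0.18, "rx": 0, "ry": 0, "rz": 0, "claw": 0},
    {"tx": -0.035, "ty": 0.14, "tz": 0.18, "rx": 0, "ry": 0, "rz": 0, "claw": 0},
    {"tx": -0.035, "ty": 0.19, "tz": 0.18, "rx": 0, "ry": 0, "rz": 0, "claw": 0},
    {"tx": -0.035, "ty": 0.24, "tz": 0.18, "rx": 0, "ry": 0, "rz": 0, "claw": 0},
    {"tx": -0.035, "ty": 0.28, "tz": 0.18, "rx": 0, "ry": 0, "rz": 0, "claw": 0},
    {"tx": -0.035, "ty": 0.28, "tz": 0.18, "rx": 0, "ry": 0, "rz": 0, "claw": 0}
  ]
}}

```text
clock: 15.8
eef_pos: [442.1, 31.2, 242.1]
tool_rot: [3.137, 0.002, 2.702]
force: [1.2, 0.4, 0.9]
width: -0.3
```

Run:
```python
from h import *
s=read_state();print(s["eef_pos"],s["force"])
t=get_image("top")[:,:,::-1]
cv2.imwrite("pics/t6.png",cv2.resize(t[130:355,235:535],(800,600),interpolation=cv2.INTER_CUBIC))
```

```text
[442.12329134  31.20244696 242.06801642] [1.20450108 0.37717845 0.85865638]
```

View pics/t6.png

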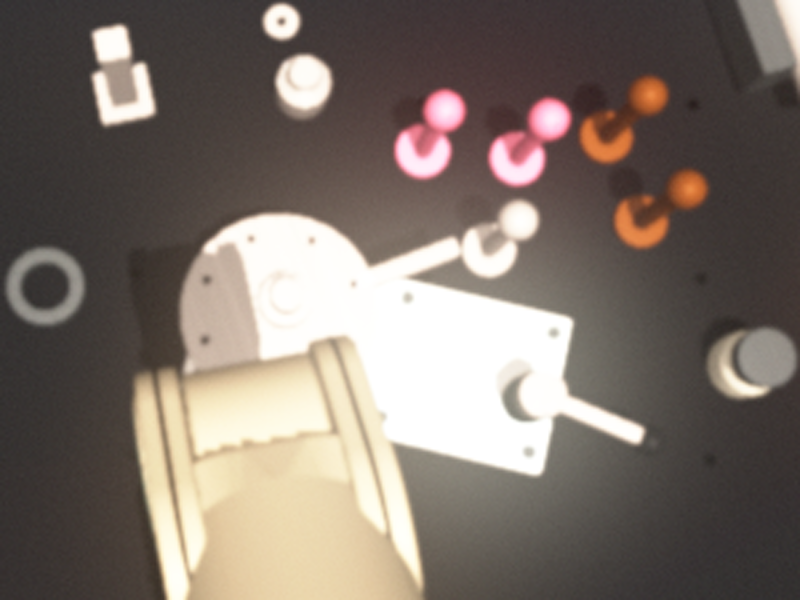

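The top view shows the arm tip at (460,248) still pointing at the grey post (foot (489,250), head (519,219)). The lever runs from the hub at (542,394) to the ball at (650,440), and the ring, weight and jar look untouched.

Run:
```python
from h import *
T=calibration("top");k=800/300
f=lambda x,y,z:onz(T,235+(x+.5)/k-.5,130+(y+.5)/k-.5,z)[:2]
an=lambda v:np.arctan2(v[1],v[0])%6.2832
c=np.array([573.7,4.2]);tip=f(460,248,105);print("arm",an(tip-c),"post",an(f(519,219,120)-c),an(f(489,250,5)-c))
print("lever",an(f(645,437,69)-f(542,394,78))-(np.pi-0.225), an(f(645,437,69)-np.array([516,-198]))-(np.pi-0.225))
b=[f(x,y,105) for x,y in[(251,239),(312,240),(354,284),(207,280),(205,340)]]
print("bolts",[(an(q-c)-5.0835+.3927)%(np.pi/4)-.3927 for q in b])
for n,p,z in(("jar",(767,358),65),("weight",(304,75),50),("ring",(45,286),22)):print(n,f(*p,z))
f0=lambda x,y,z:onz(T,240+(x+.5)/2.6-.5,170+(y+.5)/2.6-.5,z)[:2];print(f0(735,244,65),f0(32,174,22))
s=read_state();print(s["clock"],s["qd"].round(3));finish_job()
```

```text
arm 5.065117981978492 post 5.085127329353217 5.081343538114535
lever 1.4219514228577386 1.4221731091020833
bolts [np.float64(0.003603199131581969), np.float64(-5.1040380744049596e-05), np.float64(0.00034322508698902965), np.float64(0.004689952465453173), np.float64(0.0007985331640921189)]
jar [ 547.10049538 -375.85127249]
weight [776.63814424 -17.18240623]
ring [605.71830767 191.46786137]
[ 547.93324211 -376.0442185 ] [606.43445488 190.54231926]
15.85 [0.063 0.003 0.06  0.005 0.019 0.011 0.019]
the job is handed in; nothing more can be done
```

The job is done and handed in at 15.9 s. I pushed the turntable round with closed fingers until its arm pointed at the grey round post. I then swung the clamp lever to its stop and backed off clear.

**Last checks**
- **Arm:** the disc's bolt marks put it at 5.08 rad against 5.08 rad for the post, under 1 mm off at the post. Reading the arm tip instead gave 5.065 rad, about 3–4 mm off. The two readings disagree slightly, but both are well inside the 15 mm allowed.
- **Lever:** it measured about 1.42 rad from the unit's -x, which matches the 1.4 rad stop. At the stop the tool held still while the force rose to about 8 N. Everywhere else the forces I read at the end of each move stayed below 5 N.
- **Other things:** the part is upright and central on the turntable. The ring and jar are within about 1–2 mm of their starting positions, and the weight reads within about 3 mm of a rough starting estimate. I did not re-measure the screwdriver; the arm passed above its area only at about 230 mm height.
- **At hand-in:** the gripper hung clear at about 240 mm, touching nothing. The arm joints were still settling at up to 0.06 rad/s.

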